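# Set the mirror lid of the dish viewer

## Task

Raise the stiff, mirrored lid of the dish viewer until it leans at the same angle as the index arm on the viewer's right-hand side, and leave it standing there on its own. The hinge springs back by several degrees when the lid is let go, so correct it until it stays in line with the arm by itself. Do not shift the index arm, the dish inside or the things standing around.

Things in the scene. Friction and masses are not known exactly. Their poses are not given: they have to be found in the camera images.
- viewer: the dish viewer, a white box 170 (x) x 180 (y) x 70 mm high, fixed to the worktop, open at the top under its lid, walls 8 mm. Origin: centre of its underside; z up, -x is the front (pull-tab side, roughly towards the robot), +x the hinge side, +y its left. On its right side (-y) is a metal disc of 48 mm radius about the hinge line
- lid_hinge (a point): middle of the lid's hinge line, parallel to the viewer's y; in the viewer's frame at (85, 0, 73) mm; axes as the viewer's. A friction hinge with spring-back: lifting at the tab takes 6 to 8 N; the lid stays where it is left, but let go after lifting it sinks back by 9 to 13 degrees, and after pressing down it comes up by 5 to 8, depending on its weight and angle
- lid_tab (a point): middle of the grey pull tab that stands out from the middle of the lid's front edge, in the lid's plane: 24 mm wide (y), 10 mm thick, 38 mm long, with a 14 mm round end bead. The point is 196 mm from the hinge line, 4 mm above it in the lid's frame, 24 mm out from the lid's edge. Axes turn with the lid: x from tab to hinge, y along the hinge, z out of the lid's outer face
- index_tip (a point): tip of the dark steel index arm, 10 mm wide and 4 mm thick, that turns stiffly about the lid's hinge line at y = -103 mm in the viewer's frame; the tip is 146 mm from that line and 4 mm above it in the arm's own frame. Axes as for the tab: x from the tip to the hinge, y along the hinge; parallel to the tab's axes when lid and arm are in line. It is set 34 to 63 degrees above level
- dish: round dish, 68 mm across and 15 mm high, lying loose inside the viewer, on its floor 14 mm above the worktop. Origin: centre of its underside
- vial: loose vial with a cap, 40 mm across, 58 mm high, standing to the left of the viewer. Origin: centre of its underside
- tape: loose roll of tape lying flat, 85 mm across, 13 mm high, in front of the viewer to the right. Origin: centre of its underside
- small_box: loose small lidded box 66 x 66 x 42 mm in front of the viewer to the left. Origin: centre of its underside
- lid: the lid, a white plate 172 x 184 x 8 mm, 0.25 to 0.5 kg, steel mirror on its inner side. Origin on the hinge line, at its middle; the plate runs from there along its own -x. Axes parallel to the viewer's when shut; raising turns it about +y (tab goes up and towards the viewer's +x). It starts a few degrees ajar

How it is judged:
By the outcome, as a careful person would: the job done as asked, in the order asked, and still so for the second after the job is handed in, with the robot touching nothing.
It also fails if it takes over 48 s, if anything falls off the work surface, if the arm or the gripper's body presses on something with over 40 N, if the wrist force passes 120 N, or if a joint passes its speed limit or range.

## Robot

A 6-joint arm with a two-finger parallel gripper is mounted at the origin on the work surface; the furniture and walls round the work are solid. World frame = base frame: x ahead of the robot, y to its left, z up, the work surface at z = 0. Lengths are in m, angles in rad, forces in N, time in s.
With the tool pointing down it reaches from about 0.375 to 0.975 m from the base axis. Payload 3.8 kg.
Tool frame: the origin (TCP) lies between the finger pads; the fingertips stand 22 mm ahead of it and the grasp point (between the pads) lies 3 mm ahead of it; z points along the fingers, y is the direction in which the jaws open and shut (so a half turn about z gives the same grasp; the last joint's range is limited). The gripper opens to 88 mm and grips with 3 to 60 N. Pads are 18 mm wide; open, the fingers measure 123 mm over their backs; the gripper's body (75 mm by 187 mm) begins 45 mm behind the grasp point.
Start: joints at [-1.298, 0.264, 1.604, -0, 1.274, -0.037], TCP at [0.206, -0.643, 0.234] pointing down, gripper open.
Joint ranges: [-2.63, 2.63], [-0.94, 2.18], [0.31, 2.57], [-1.31, 4.45], [0, 2.66], [-2.55, 2.55]. Speed limits (rad/s): [2.57, 2.57, 3.14, 3.14, 3.14, 3.14].

## Interface

Orientations are given as a rotation vector (axis times angle).
In Python, from station import readout, vision, manip gives the robot as it stands.
- The arm moves only by the tool drive_tool, never from a script. Its argument "steps" is a list that holds one entry, the list of rows, each a list of 4 numbers: the shift along the tool's x, y, z in cm, then the turn about the tool's z in degrees. In form: [[[tx, ty, tz, spin], ...]]. A call has exactly 10 rows; each row shifts and turns the commanded pose from where the row before left it, along the tool's axes as they then stand; what a row does not reach is not made up. A row lasts 1/10 s, in which the tool goes at most 50 mm and 8.59 degrees, less where a joint would pass 70% of its speed; a pose out of reach is approached as far as the arm can. A call is refused whole if a number of a shift passes 5 or a number of a turn 8.59, either way. A call with a gripper value outside its range is refused whole. "claw" is the opening, from -1 (shut) to 1 (fully open), so that 0 is half open, set as the call begins (left out, the last holds). The fingers move at their own pace and stop on an object; the grip force is fixed at half the most. Time passes only in rows, so rows that do not move let the fingers close, or fill a call up. It gives the time, the measured TCP pose, the force and the opening at its end, in the units of the state.
- readout.read_state(): the state, without advancing time (a new reading comes with each control period).
- vision.camera(name): name is "side" or "top"; returns the picture (480x640x3 uint8, blue, green, red); there is no depth.
- vision.camera_model(name): a dict with "fx", "fy", "cx", "cy" (pixels), "world_from_camera" (4x4, takes a point from camera to world coordinates). Camera axes: x right, y down, z forward; pixel columns grow to the right and rows downward; lengths in m; the calibration is good to about 2 mm. A picture is of the moment at which its call begins. camera_model takes no time and is no camera call.
- manip.job_done(): hands the job in, once; it reports no verdict.
The state is a dict: "time_s": time; "joint_positions": joint angles; "joint_velocities": joint speeds; "joint_torque": joint torques, N m; "tcp_pos": TCP position; "eef_rot": TCP orientation; "contact_force": force on the tool from outside, world axes, zero at the start; "ft_torque": the same for the moment, N m; "width": finger opening in m.
Only numpy, scipy, OpenCV 4.12 (cv2) and the standard library are available. Lean on these libraries where they do the work, as an engineer would, in place of code of your own. Each camera call takes 0.05 s, during which the arm holds its last target. There are 200 camera calls.

## Working session

There is one attempt and no reset: what is moved stays moved. The work goes in short steps, Python scripts to look and compute and a tool call to move; the robot and the scene stay as the last step left them, time stands still between calls to the robot, and variables do not carry over. Pictures are saved under pics/ and viewed, about 8 in all and at most 12, crops included, and the job is handed in when it is done.

Besides the shell and the picture viewer there is one more tool, called after "Emit:" as name(argument=value, ...), one argument or row to a line, values as JSON. drive_tool: Moves the arm, as the interface text tells. Its arguments: {"type":"object","properties":{"steps":{"type":"array","items":{"type":"array","items":{"type":"array","items":{"type":"number"}}}},"claw":{"type":"number"}},"required":["steps"]}

```bash
ls; mkdir -p pics
python3 - <<'E'
from station import readout, vision
import cv2,numpy as np
np.set_printoptions(precision=4,suppress=True)
print(readout.read_state())
for n in("side","top"):
    cv2.imwrite(f"pics/{n}0.png",vision.camera(n)); m=vision.camera_model(n); print(n,m)
E
```

```text
pics
{'time_s': 0.0, 'joint_positions': array([-1.2979,  0.2647,  1.6054,  0.    ,  1.2737, -0.0369]), 'joint_velocities': array([-0.0007,  0.0016,  0.0009, -0.0003, -0.0012,  0.0002]), 'joint_torque': array([ -0.0011, -50.2115, -35.6873,   0.0726,   0.0293,  -0.0002]), 'tcp_pos': array([ 0.2056, -0.6422,  0.2326]), 'eef_rot': array([-3.1018, -0.4844,  0.0004]), 'contact_force': array([0.3712, 0.4473, 0.2587]), 'ft_torque': array([ 0.0493, -0.0468, -0.0194]), 'width': 0.08835618894010629}
side {'fx': 573.6195955178524, 'fy': 573.6195955178524, 'cx': 320.77902674524194, 'cy': 238.09861543256838, 'world_from_camera': array([[ 0.9993, -0.0074,  0.0377,  0.4899],
       [-0.0348, -0.5923,  0.805 , -0.8585],
       [ 0.0164, -0.8057, -0.5921,  0.7084],
       [ 0.    ,  0.    ,  0.    ,  1.    ]])}
top {'fx': 466.9258221288313, 'fy': 466.9258221288313, 'cx': 305.35202260301594, 'cy': 240.35043674299584, 'world_from_camera': array([[ 0.0201, -0.9899,  0.1405,  0.4284],
       [-0.9995, -0.0162,  0.0288, -0.0117],
       [-0.0262, -0.141 , -0.9897,  0.9123],
       [ 0.    ,  0.    ,  0.    ,  1.    ]])}
```

View pics/side0.png

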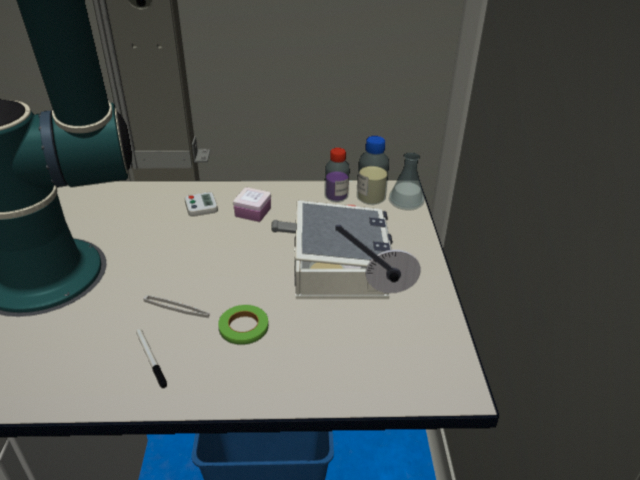

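View pics/top0.png

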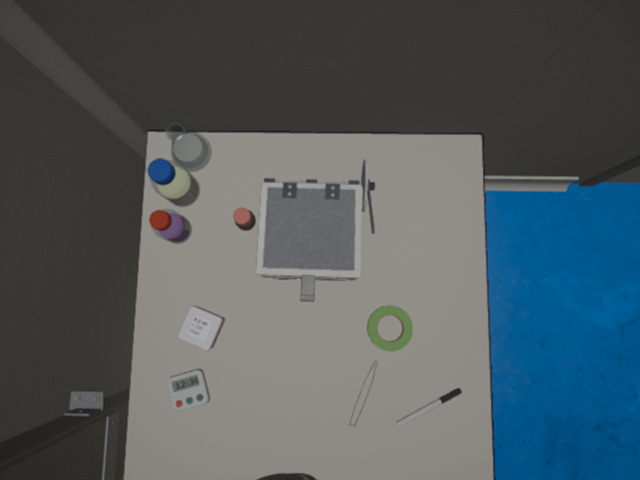

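The side picture shows the viewer around (345,250), its tab at (284,227), and the index arm from (394,273) to (339,230). In the top picture the lid spans (257–361, 183–280), the tab is at (308,288) and the index arm runs along x≈370. I'll zoom in on both.

Run:
```python
import cv2
a=cv2.imread("pics/side0.png")[190:310,265:425]; cv2.imwrite("pics/side0c.png",cv2.resize(a,(800,600),interpolation=cv2.INTER_CUBIC))
a=cv2.imread("pics/top0.png")[165:315,235:395]; cv2.imwrite("pics/top0c.png",cv2.resize(a,(640,600),interpolation=cv2.INTER_CUBIC))
```

```text
(no output)
```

View pics/side0c.png

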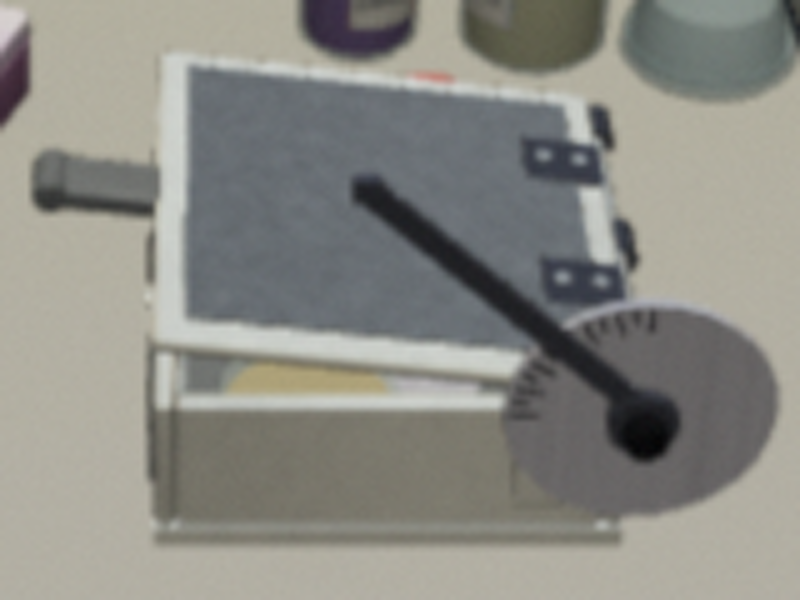

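View pics/top0c.png

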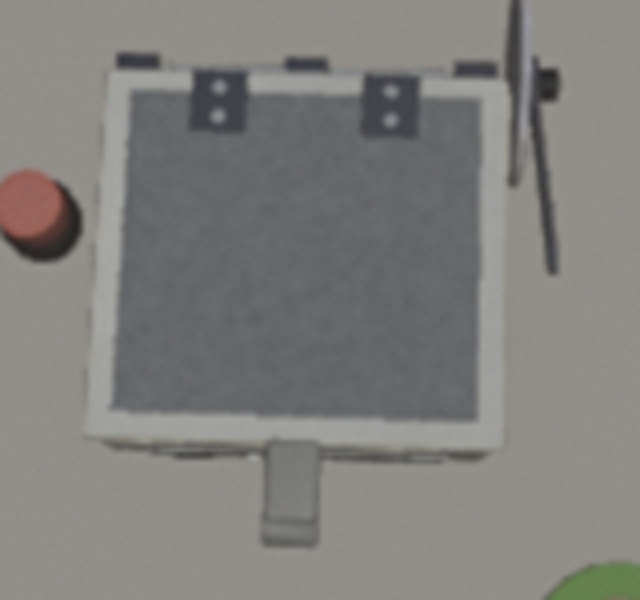

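The crops show these points clearly (crop pixels):
- **Side:** lid corners at (167,52), (583,97) and (155,345); arm tip at (366,187) and hub at (643,425).
- **Top:** lid corners at (87,436), (502,447), (110,70) and (505,80); bead end at (262–318, 545); arm tip at (553,272).

Next I'll fit the viewer pose and both angles.

```bash
cat > h.py <<'E'
import numpy as np, cv2
from scipy.optimize import least_squares
from scipy.spatial.transform import Rotation as R
from station import readout, vision
np.set_printoptions(precision=4,suppress=True)
M={n:vision.camera_model(n) for n in("side","top")}
def proj(n,P):
    m=M[n]; T=np.linalg.inv(m["world_from_camera"]); c=np.atleast_2d(P)@T[:3,:3].T+T[:3,3]
    return c[:,:2]/c[:,2:]*[m["fx"],m["fy"]]+[m["cx"],m["cy"]]
def V(p,P):   # viewer frame (mm) -> world (m)
    return R.from_euler("z",p[2]).apply(np.atleast_2d(P)/1000.)+[p[0],p[1],0]
def L(p,a,P): # hinge-turned frame (mm), angle a rad -> world
    return V(p,R.from_euler("y",a).apply(np.atleast_2d(P))+[85,0,73])
def full(n,uv):
    s,o=(5,(265,190)) if n=="side" else (4,(235,165))
    return (np.atleast_2d(uv)+.5)/s-.5+o
E
cat > fit.py <<'E'
from h import *
# kind l=lid a=arm v=viewer, camera, pixel(crop), local point
O=[("l","side",(167,52),(-172,92,8)),("l","side",(583,97),(0,92,8)),("l","side",(154,350),(-172,-92,0)),
("l","top",(87,436),(-172,92,8)),("l","top",(502,447),(-172,-92,8)),("l","top",(110,70),(0,92,8)),("l","top",(505,80),(0,-92,8)),
("l","top",(290,545),(-210,0,4)),
("a","side",(366,187),(-143,-103,4)),("a","top",(553,272),(-146,-103,4)),
("v","side",(643,425),(85,-113,73)),("v","side",(180,408),(-85,-90,70))]
def pts(p,o):
    return V(p,o[3]) if o[0]=="v" else L(p,p[3 if o[0]=="l" else 4],o[3])
def f(p): return np.concatenate([(proj(o[1],pts(p,o))-full(o[1],o[2])).ravel() for o in O])
s=least_squares(f,[.6,0,0,.1,.8],loss="soft_l1")
print(s.x, np.degrees(s.x[2:]))
for o,r in zip(O,f(s.x).reshape(-1,2)): print(o[0],o[1],o[3],r)
p=s.x; np.save("p.npy",p)
print("hinge",V(p,(85,0,73)),"tab",L(p,p[3],(-196,0,4)),"tip",L(p,p[4],(-146,-103,4)))
st=readout.read_state(); print(R.from_rotvec(st["eef_rot"]).as_matrix())
E
python3 fit.py
```

```text
[ 0.568   0.005  -0.0068  0.1126  0.7447] [-0.3896  6.4542 42.6703]
l side (-172, 92, 8) [-2.3344 -0.6367]
l side (0, 92, 8) [ 0.1514 -1.5579]
l side (-172, -92, 0) [-0.993  1.26 ]
l top (-172, 92, 8) [-0.809  -0.0256]
l top (-172, -92, 8) [ 1.2186 -0.1195]
l top (0, 92, 8) [-1.282  -0.8052]
l top (0, -92, 8) [ 0.4277 -1.3755]
l top (-210, 0, 4) [ 0.5735 -3.83  ]
a side (-143, -103, 4) [-1.7885 -0.8929]
a top (-146, -103, 4) [ 0.1324 -0.28  ]
v side (85, -113, 73) [0.7425 2.2219]
v side (-85, -90, 70) [-5.5218 -1.0449]
hinge [[0.653  0.0044 0.073 ]] tab [[0.4587 0.0057 0.099 ]] tip [[ 0.5477 -0.0979  0.1749]]
[[ 0.9524  0.3049 -0.0005]
 [ 0.3049 -0.9524  0.0019]
 [ 0.0001 -0.002  -1.    ]]
```

```bash
python3 - <<'E'
s=open("fit.py").read()
s=s.replace('(-210,0,4)','(-217,0,4)').replace(',("v","side",(180,408),(-85,-90,70))]',']')
s=s.replace('def f(p): return','def f(p): return np.r_[g(p),p[5:]]\ndef g(p): return').replace('-full(','+p[5:7]*(o[1]=="side")+p[7:]*(o[1]=="top")-full(').replace('.1,.8]','.1,.8,0,0,0,0]').replace('f(s.x).resh','g(s.x).resh').replace('p[2:]','p[2:5]')
open("fit.py","w").write(s)
E
python3 fit.py
```

```text
[ 0.5684  0.0053 -0.0103  0.1242  0.7519  0.4263  0.5885  0.1077  0.6912] [-0.5875  7.1181 43.0782 24.4257 33.7195  6.1728 39.6003]
l side (-172, 92, 8) [-1.3895 -1.0533]
l side (0, 92, 8) [ 0.9753 -0.963 ]
l side (-172, -92, 0) [-0.3975  0.7339]
l top (-172, 92, 8) [-1.1576 -0.0165]
l top (-172, -92, 8) [1.0965 0.2587]
l top (0, 92, 8) [-1.1512 -0.5344]
l top (0, -92, 8) [ 0.5401 -0.7689]
l top (-217, 0, 4) [0.1171 0.4576]
a side (-143, -103, 4) [-0.8996 -0.7947]
a top (-146, -103, 4) [ 0.0744 -0.1391]
v side (85, -113, 73) [1.1676 2.8121]
hinge [[0.6534 0.0044 0.073 ]] tab [[0.4594 0.0064 0.1013]] tip [[ 0.5485 -0.0975  0.1756]]
[[ 0.9524  0.3049 -0.0005]
 [ 0.3049 -0.9524  0.0019]
 [ 0.0001 -0.002  -1.    ]]
```

Fit: hinge at (0.653, 0.004, 0.073), tab at (0.459, 0.006, 0.101), lid about 7°, arm about 43° and yaw −0.6°. All of these agree with the given ranges. I'll align the jaws with the hinge line and go above the tab.

Emit:
drive_tool(
  steps=[
    [[0,0,0,6.1],[0,0,0,6.1],[0,0,0,6.1],[1.7,-4.5,0,0],[1.7,-4.5,0,0],[1.7,-4.5,0,0],[1.7,-4.5,0,0],[1.7,-4.5,0,0],[1.7,-4.5,0,0],[1.7,-4.5,0,0]],
  ],
  claw=1,
)

```text
time_s: 1.1
tcp_pos: [0.3278, -0.3269, 0.2335]
eef_rot: [-3.141, 0.016, 0.0]
contact_force: [0.7, 0.8, -0.0]
width: 0.0881
```

Emit:
drive_tool(
  steps=[
    [[1.6,-4.15,0,0],[1.6,-4.15,0,0],[1.6,-4.15,0,0],[1.6,-4.15,0,0],[1.6,-4.15,0,0],[1.6,-4.15,0,0],[1.6,-4.15,0,0],[1.6,-4.15,0,0],[0,0,3,0],[0,0,2,0]],
  ],
  claw=1,
)

```text
time_s: 2.1
tcp_pos: [0.4588, 0.0035, 0.1827]
eef_rot: [-3.142, 0.009, 0.001]
contact_force: [-0.3, -0.5, -0.1]
width: 0.0882
```

Run:
```python
from h import *
print(readout.read_state()["tcp_pos"])
a=vision.camera("top")[200:350,225:385]; b=vision.camera("side")[130:280,225:385]
cv2.imwrite("pics/g1.png",cv2.resize(np.hstack([a,b]),None,fx=2.5,fy=2.5,interpolation=cv2.INTER_CUBIC))
```

```text
[0.4588 0.0035 0.1827]
```

View pics/g1.png

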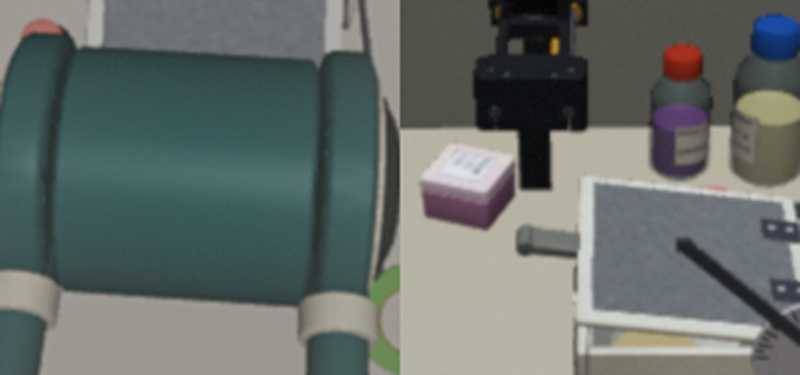

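The finger hangs over the tab line in the side picture: finger at column ~535, tab at 520–578. The force reads zero. I'll descend and grip.

Emit:
drive_tool(
  steps=[
    [[0,-0.25,1.5,0],[0,0,1.5,0],[0,0,1.5,0],[0,0,1.5,0],[0,0,0.8,0],[0,0,0.7,0],[0,0,0,0],[0,0,0,0],[0,0,0,0],[0,0,0,0]],
  ],
)

```text
time_s: 3.2
tcp_pos: [0.4596, 0.0042, 0.1096]
eef_rot: [3.142, -0.015, 0.002]
contact_force: [-0.1, 0.1, 0.5]
width: 0.0883
```

Emit:
drive_tool(
  steps=[
    [[0,0,0,0],[0,0,0,0],[0,0,0,0],[0,0,0,0],[0,0,0,0],[0,0,0,0],[0,0,0,0],[0,0,0,0],[0,0,0,0],[0,0,0,0]],
  ],
  claw=-1,
)

```text
time_s: 4.2
tcp_pos: [0.459, 0.0042, 0.1089]
eef_rot: [-3.142, 0.015, 0.0]
contact_force: [0.3, 0.0, 0.4]
width: 0.0105
```

The width is 10.5 mm, less than the 24 mm tab, so the jaws may have missed it. I'll look.

Run:
```python
from h import *
s=readout.read_state(); print(s["tcp_pos"],s["width"])
b=vision.camera("side"); print(readout.read_state()["width"])
cv2.imwrite("pics/g2.png",cv2.resize(b[180:300,250:410],(800,600),interpolation=cv2.INTER_CUBIC))
print(proj("side",[s["tcp_pos"],s["tcp_pos"]-[0,0,.022]]))
```

```text
[0.459  0.0042 0.1089] 0.01053322059465191
0.006387398773196034
[[282.0889 222.9136]
 [282.3691 232.6806]]
```

View pics/g2.png

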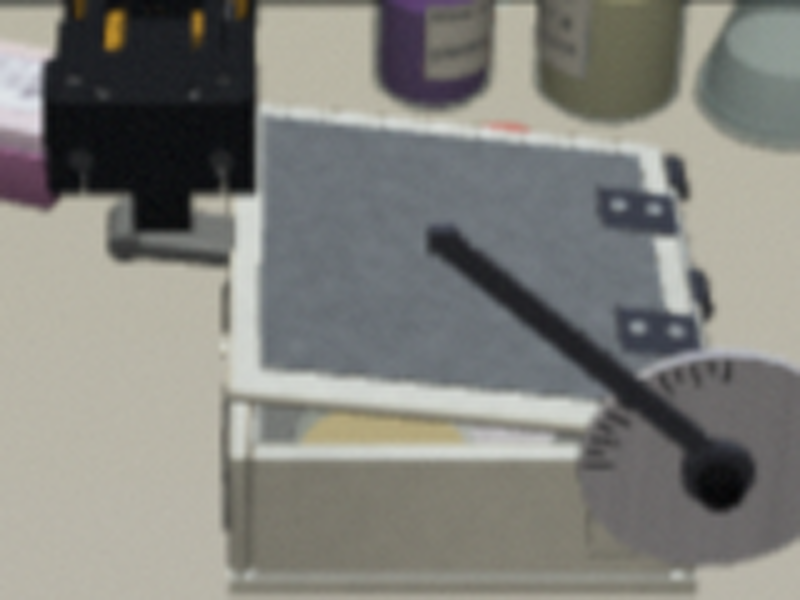

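The side picture shows the closed fingers ending at crop (163,232), above the tab, which spans y 205–260. The projected tip should be lower, around crop y 263 or more. Before going deeper I'll cross-check the cameras against the table and the gripper's height.

Run:
```python
from h import *
def tri(us,ut):
    A=[];b=[]
    r=lambda P:np.concatenate([proj("side",P)[0]-us,proj("top",P)[0]-ut])
    s=least_squares(r,[.45,0,.05]); return s.x,s.fun
print("tape c",tri((243,324),(390,328)))
print("arm tip",tri(full("side",(366,187))[0],full("top",(553,272))[0]))
print("lid FL",tri(full("side",(167,52))[0],full("top",(87,436))[0]))
print("lid BL",tri(full("side",(583,97))[0],full("top",(110,70))[0]))
t=readout.read_state()["tcp_pos"]
for d in[(0,0,-.022),(0,-.003,-.022),(0,-.02,-.022),(-.0375,-.0935,.042),(.0375,-.0935,.042),(-.0375,-.0375,.042)]:
    print(d,(proj("side",t+d)[0]-[250,180])*5)
print(readout.read_state()["joint_positions"])
```

```text
tape c (array([ 0.3921, -0.1497,  0.0056]), array([-0.3589,  0.0055, -0.0256, -0.3938]))
arm tip (array([ 0.5504, -0.0981,  0.1708]), array([-1.5276,  0.2396, -0.0273, -1.5247]))
lid FL (array([0.4857, 0.0964, 0.0992]), array([-1.2858,  0.1313, -0.0411, -1.1448]))
lid BL (array([0.6539, 0.0943, 0.0785]), array([-0.1249,  0.0287,  0.0006, -0.1179]))
(0, 0, -0.022) [161.8568 263.4435]
(0, -0.003, -0.022) [161.7013 268.1945]
(0, -0.02, -0.022) [160.8069 295.5315]
(-0.0375, -0.0935, 0.042) [ 38.117  272.5587]
(0.0375, -0.0935, 0.042) [265.4271 270.9347]
(-0.0375, -0.0375, 0.042) [ 46.8391 177.4611]
[-0.045  -0.0307  2.1775 -0.      0.9948  1.5353]
```

Both cameras agree with the table height (tape triangulates to z = 5.6 mm). The closed jaws met nothing, so the fingertips must really sit about 2 cm higher than the state suggests. I'll open, go 22 mm lower (free space below) and close again, keeping an eye on the force.

Emit:
drive_tool(
  steps=[
    [[0,0,-0.5,0],[0,0,0,0],[0,0,0,0],[0,0,0,0],[0,0,0,0],[0,0,0.5,0],[0,0,0.6,0],[0,0,0.6,0],[0,0,0.6,0],[0,0,0.4,0]],
  ],
  claw=0.2,
)

```text
time_s: 5.25
tcp_pos: [0.4584, 0.0043, 0.0859]
eef_rot: [-3.141, 0.015, 0.002]
contact_force: [0.1, 0.1, 0.3]
width: 0.0528
```

Emit:
drive_tool(
  steps=[
    [[0,0,0,0],[0,0,0,0],[0,0,0,0],[0,0,0,0],[0,0,0,0],[0,0,0,0],[0,0,0,0],[0,0,0,0],[0,0,0,0],[0,0,0,0]],
  ],
  claw=-1,
)

```text
time_s: 6.25
tcp_pos: [0.4592, 0.0044, 0.087]
eef_rot: [-3.141, 0.015, -0.001]
contact_force: [1.2, 4.6, -0.4]
width: 0.0233
```

The jaws have the tab (width 23.3 mm). I'll raise it along the arc from 7° to 29° in 2.2° rows.

Emit:
drive_tool(
  steps=[
    [[0.12,0,-0.74,0],[0.15,0,-0.74,0],[0.18,0,-0.73,0],[0.21,0,-0.72,0],[0.24,0,-0.72,0],[0.26,0,-0.71,0],[0.29,0,-0.7,0],[0.32,0,-0.68,0],[0.34,0,-0.67,0],[0.37,0,-0.66,0]],
  ],
)

```text
time_s: 7.25
tcp_pos: [0.4826, 0.0041, 0.157]
eef_rot: [-3.141, 0.015, 0.005]
contact_force: [0.1, 4.1, -8.1]
width: 0.0234
```

Emit:
drive_tool(
  steps=[
    [[0.39,0,-0.64,0],[0.42,0,-0.63,0],[0.44,0,-0.61,0],[0.46,0,-0.59,0],[0.49,0,-0.58,0],[0.51,0,-0.56,0],[0.53,0,-0.54,0],[0.55,0,-0.52,0],[0.57,0,-0.49,0],[0.59,0,-0.47,0]],
  ],
)

```text
time_s: 8.25
tcp_pos: [0.5327, 0.0036, 0.2141]
eef_rot: [-3.141, 0.015, 0.004]
contact_force: [-4.0, 3.5, -6.0]
width: 0.0237
```

Run:
```python
from h import *
s=readout.read_state(); print(s["tcp_pos"],s["contact_force"],s["width"])
b=vision.camera("side"); cv2.imwrite("pics/s1full.png",b)
cv2.imwrite("pics/s1.png",cv2.resize(b[110:290,250:440],None,fx=3.3,fy=3.3,interpolation=cv2.INTER_CUBIC))
```

```text
[0.5327 0.0036 0.2141] [-4.0345  3.4535 -6.0089] 0.023704455643981867
```

View pics/s1.png

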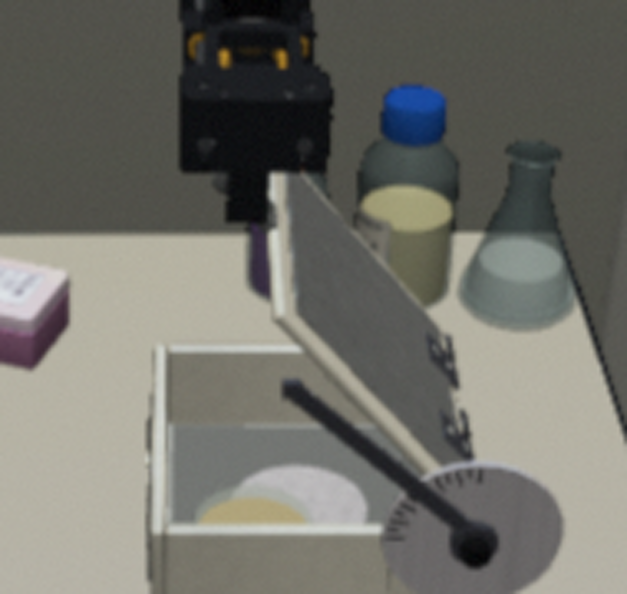

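The side picture shows the lid held at about 50°, above the index arm (tip (290,388), hub (472,545)). The dish is in place. I'll let go and see where the lid settles.

Emit:
drive_tool(
  steps=[
    [[0,0,0,0],[0,0,0,0],[0,0,0,0],[0,0,0,0],[0,0,0,0],[0,0,0,0],[0,0,0,0],[0,0,0,0],[0,0,0,0],[0,0,0,0]],
  ],
  claw=0.2,
)

```text
time_s: 9.3
tcp_pos: [0.5333, 0.0035, 0.2138]
eef_rot: [-3.142, 0.015, 0.0]
contact_force: [-0.1, -0.2, 0.4]
width: 0.053
```

Run:
```python
from h import *
s=readout.read_state(); print(s["tcp_pos"],s["contact_force"],s["width"])
b=vision.camera("side"); cv2.imwrite("pics/s2full.png",b)
cv2.imwrite("pics/s2.png",cv2.resize(b[165:285,270:430],(800,600),interpolation=cv2.INTER_CUBIC))
```

```text
[0.5333 0.0035 0.2138] [-0.0522 -0.2439  0.4331] 0.053009564748987374
```

View pics/s2.png

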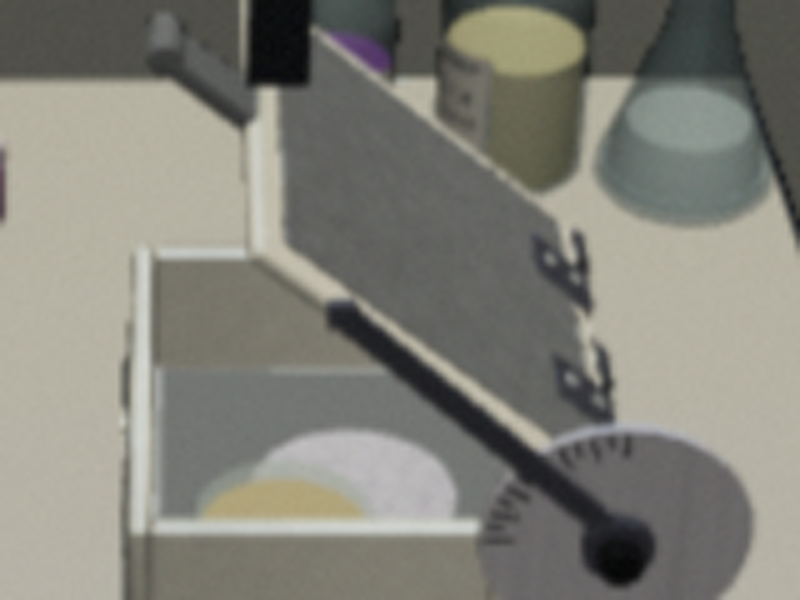

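In the side picture the lid has settled near the arm. The panel's near edge runs (287,240)→(548,440), the arm (343,312)→(600,522). By eye the lid is a degree or two low, so I'll measure both lines at subpixel level.

```bash
cat > meas.py <<'E'
from h import *
import sys
from scipy.optimize import brentq
p=np.load("p.npy")
def slope_angle(m,u,y,z,x0,x1):
    def d(a):
        q=proj("side",L(p,a,[(x0,y,z),(x1,y,z)])); return np.arctan2(q[1,1]-q[0,1],q[1,0]-q[0,0])-np.arctan(m)
    return np.degrees(brentq(d,.1,1.35))
def line(u,v):
    k=np.ones(len(u),bool)
    for _ in range(4):
        c=np.polyfit(u[k],v[k],1); r=v-np.polyval(c,u); k=abs(r)<max(.35,2*r[k].std())
    return c,r[k].std(),k.sum()
def measure(img,au=(345,383),lu=(332,372),guess=None):
    g=cv2.cvtColor(img,cv2.COLOR_BGR2GRAY).astype(float)
    # arm: darkness-weighted centroid per column about the guess line
    au_,av=[],[]
    A0,A1=np.array(full2((343,312))),np.array(full2((600,525)))
    for u in range(*au):
        v0=A0[1]+(u-A0[0])*(A1[1]-A0[1])/(A1[0]-A0[0]); r=np.arange(int(v0)-6,int(v0)+8); w=np.clip(85-g[r,u],0,None)
        if w.sum()>40: au_.append(u); av.append((r*w).sum()/w.sum())
    ca,sa,na=line(np.array(au_,float),np.array(av))
    # lid: grey panel -> white rim going down, last strong rise above the arm
    lu_,lv=[],[]
    for u in range(*lu):
        va=np.polyval(ca,u); hi=int(min(va-2,250)); r=np.arange(hi-45,hi); 
        d=np.gradient(cv2.GaussianBlur(g[r,u].reshape(-1,1),(1,3),.7).ravel())
        i=np.argmax(d[25:-1])+25
        if d[i]>12 and 0<i<len(d)-1:
            o=(d[i-1]-d[i+1])/(2*(d[i-1]-2*d[i]+d[i+1])) if d[i-1]-2*d[i]+d[i+1] else 0
            lu_.append(u); lv.append(r[i]+o)
    cl,sl,nl=line(np.array(lu_,float),np.array(lv))
    a=slope_angle(ca[0],0,-103,4,-135,-50); l=slope_angle(cl[0],0,-80,8,-150,-20)
    return dict(arm=a,lid=l,ca=ca,cl=cl,sa=sa,sl=sl,na=na,nl=nl)
def full2(c): return (c[0]+.5)/5-.5+270,(c[1]+.5)/5-.5+165
if __name__=="__main__": print(measure(cv2.imread(sys.argv[1])))
E
python3 meas.py pics/s2full.png
python3 - <<'E'
from h import *
g=cv2.cvtColor(cv2.imread("pics/s2full.png"),cv2.COLOR_BGR2GRAY)
for u in(335,345,355,365,375): print(u,g[205:268,u])
E
```

```text
{'arm': np.float64(43.33257578204421), 'lid': np.float64(40.78574561657767), 'ca': array([  0.7976, -41.8784]), 'cl': array([  0.733 , -26.2889]), 'sa': np.float64(0.1250986609226945), 'sl': np.float64(0.14152494175699112), 'na': np.int64(36), 'nl': np.int64(36)}
335 [ 98  99  98  96  96  99  98  98  99  98  97  94  95  98 119 162 186 189
 188 166 120  81  71  74  82  93 111 120 121 122 124 123 125 137 138 119
 115 116 115 117 117 116 114 116 117 125 154 182 184 184 186 185 181 178
 173 173 171 168 164 162 163 164 163]
345 [ 99 100 101 101 101 101  99 100  97  97  98  98  96  96  98  99 100  99
 100 100 100 106 145 169 140  76  41  33  32  34  38  55  96 133 137 119
 117 116 117 116 115 116 117 116 117 120 146 179 186 188 186 186 184 186
 186 184 182 183 184 184 186 183 180]
355 [104 102 101 100  98 100 101  97  97  97  98 100 100  98  97  98  98 101
 100 101 101 101 102  99  97  97  96  98 103 131 167 176 139  77  42  35
  32  30  37  53  88 111 117 115 115 117 116 117 118 126 150 175 186 185
 182 183 182 182 179 177 176 179 182]
365 [100 102 100 102 101 101 103 100 100 102 101  99 102 101 102 100 102 102
 101 101 102 104 101 100 101 100  98  98  98  99 100  99 101 100 101 104
 131 169 185 178 140  76  42  34  34  32  36  58  92 113 115 116 115 115
 117 115 115 116 116 115 117 116 116]
375 [116 101 100  99 101 100  99  99 100  99 101 101 102 101 100  99 102 100
  99  99 101  99 100  99  98 100 101 101  99 100  99  97  97 100  99  99
 100  99  99  98  99 101 103 121 157 181 185 177 142  79  42  34  33  32
  35  36  50  83  87  71  84 101 103]
```

Arm 43.3°, lid 40.8° free-standing, so it is about 2.5° low. That gives a spring-back of about 10.3° from the 51° peak. I'll re-grip and lift about 2.5° past the previous peak.

Emit:
drive_tool(
  steps=[
    [[-0.65,0,0,0],[-0.65,0,0,0],[-0.65,0,0,0],[-0.6,0,0,0],[0,0,0.6,0],[0,0,0.6,0],[0,0,0.6,0],[0,0,0.6,0],[0,0,0,0],[0,0,0,0]],
  ],
)

```text
time_s: 10.35
tcp_pos: [0.5077, 0.0038, 0.1895]
eef_rot: [-3.142, 0.015, 0.001]
contact_force: [0.0, 0.0, -1.0]
width: 0.0529
```

Emit:
drive_tool(
  steps=[
    [[0,0,0,0],[0,0,0,0],[0,0,0,0],[0,0,0,0],[0,0,0,0],[0,0,0,0],[0,0,0,0],[0,0,0,0],[0,0,0,0],[0,0,0,0]],
  ],
  claw=-1,
)

```text
time_s: 11.35
tcp_pos: [0.5077, 0.004, 0.19]
eef_rot: [-3.141, 0.015, 0.0]
contact_force: [-0.4, 4.5, 1.3]
width: 0.024
```

Emit:
drive_tool(
  steps=[
    [[0.3,0,-0.32,0],[0.3,0,-0.32,0],[0.31,0,-0.31,0],[0.32,0,-0.3,0],[0.32,0,-0.29,0],[0.33,0,-0.29,0],[0.34,0,-0.28,0],[0.34,0,-0.27,0],[0.35,0,-0.26,0],[0.35,0,-0.26,0]],
  ],
)

```text
time_s: 12.35
tcp_pos: [0.5384, 0.0036, 0.2173]
eef_rot: [-3.141, 0.015, 0.009]
contact_force: [-4.9, 4.1, -3.1]
width: 0.0237
```

Emit:
drive_tool(
  steps=[
    [[0,0,0,0],[0,0,0,0],[0,0,0,0],[0,0,0,0],[0,0,0,0],[0,0,0,0],[0,0,0,0],[0,0,0,0],[0,0,0,0],[0,0,0,0]],
  ],
  claw=0.2,
)

```text
time_s: 13.35
tcp_pos: [0.5404, 0.0034, 0.2189]
eef_rot: [3.141, -0.015, -0.0]
contact_force: [0.2, 0.6, 0.1]
width: 0.0529
```

Run:
```python
from meas import *
s=readout.read_state(); print(s["tcp_pos"],s["contact_force"],s["width"])
for i in range(3):
    b=vision.camera("side"); print(measure(b))
cv2.imwrite("pics/s3full.png",b)
cv2.imwrite("pics/s3.png",cv2.resize(b[165:285,270:430],(800,600),interpolation=cv2.INTER_CUBIC))
```

```text
[0.5404 0.0034 0.2189] [0.1809 0.5638 0.0559] 0.052938675625039816
{'arm': np.float64(43.306764904296344), 'lid': np.float64(42.090587742522644), 'ca': array([  0.7968, -41.6086]), 'cl': array([  0.7708, -41.1789]), 'sa': np.float64(0.11866225947998359), 'sl': np.float64(0.10279123981249302), 'na': np.int64(36), 'nl': np.int64(40)}
{'arm': np.float64(43.322124695998106), 'lid': np.float64(42.120288444785395), 'ca': array([  0.7972, -41.7834]), 'cl': array([  0.7716, -41.4862]), 'sa': np.float64(0.11093017690185751), 'sl': np.float64(0.09494237577513139), 'na': np.int64(36), 'nl': np.int64(40)}
{'arm': np.float64(43.315678444061184), 'lid': np.float64(42.09165182877962), 'ca': array([  0.797 , -41.7129]), 'cl': array([  0.7708, -41.1963]), 'sa': np.float64(0.11594597328839447), 'sl': np.float64(0.10368933411503585), 'na': np.int64(36), 'nl': np.int64(40)}
```

The lid is now at 42.1°, about 1.2° low. Before the last nudge I'll check the slope method against the lid's absolute outline with a model overlay.

Run:
```python
from meas import *
b=cv2.resize(cv2.imread("pics/s3full.png")[165:285,270:430],(800,600),interpolation=cv2.INTER_CUBIC)
def c(P): return ((proj("side",P)-[270,165]+.5)*5-.5)
def dr(P,col): cv2.polylines(b,[np.round(c(P)).astype(int).reshape(-1,1,2)],False,col,1)
for a,col in((42.1,(0,0,255)),(43.3,(0,255,0))):
    a=np.radians(a); dr(L(p,a,[(0,-92,8),(-172,-92,8),(-172,92,8),(0,92,8)]),col); dr(L(p,a,[(0,-92,0),(-172,-92,0)]),col)
a=np.radians(43.3); dr(L(p,a,[(0,-103,4),(-146,-103,4)]),(255,255,0))
cv2.imwrite("pics/s3o.png",b)
```

```text
(no output)
```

View pics/s3o.png

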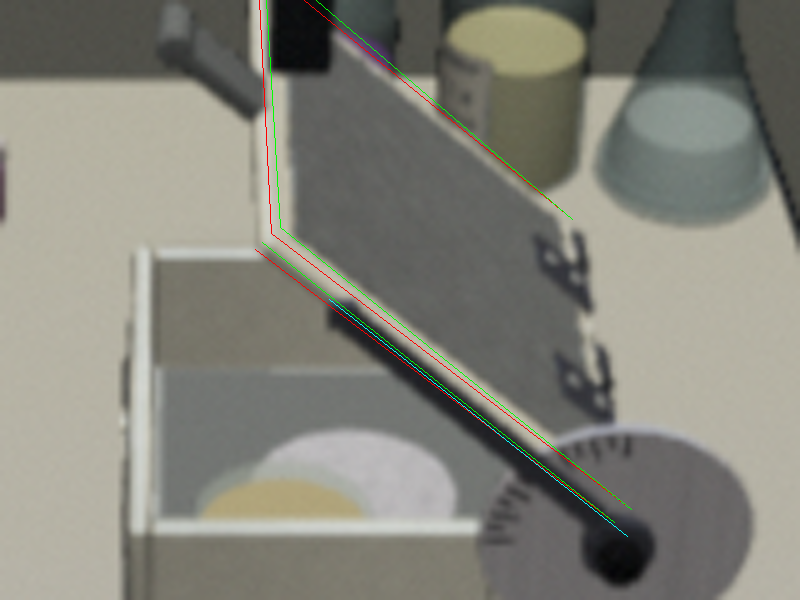

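The overlay has a constant offset of about 2 px, but its slopes match the lid's edges and the arm, which is all the slope method uses. I'll re-grip and lift a little further, pausing at the peak before release.

Emit:
drive_tool(
  steps=[
    [[-0.75,0,0,0],[-0.75,0,0,0],[-0.75,0,0,0],[-0.72,0,0,0],[0,0,0.65,0],[0,0,0.65,0],[0,0,0.65,0],[0,0,0.62,0],[0,0,0,0],[0,0,0,0]],
  ],
)

```text
time_s: 14.5
tcp_pos: [0.5106, 0.0037, 0.1928]
eef_rot: [-3.142, 0.015, 0.001]
contact_force: [-0.1, -0.2, 0.5]
width: 0.0531
```

Emit:
drive_tool(
  steps=[
    [[0,0,0,0],[0,0,0,0],[0,0,0,0],[0,0,0,0],[0,0,0,0],[0,0,0,0],[0,0,0,0],[0,0,0,0],[0,0,0,0],[0,0,0,0]],
  ],
  claw=-1,
)

```text
time_s: 15.5
tcp_pos: [0.5106, 0.004, 0.1933]
eef_rot: [-3.141, 0.015, 0.0]
contact_force: [-1.8, 4.9, 1.2]
width: 0.0234
```

Emit:
drive_tool(
  steps=[
    [[0.36,0,-0.38,0],[0.37,0,-0.37,0],[0.38,0,-0.36,0],[0.39,0,-0.34,0],[0.4,0,-0.33,0],[0.41,0,-0.32,0],[0.42,0,-0.31,0],[0.43,0,-0.3,0],[0,0,0,0],[0,0,0,0]],
  ],
)

```text
time_s: 16.5
tcp_pos: [0.541, 0.0035, 0.2192]
eef_rot: [-3.141, 0.015, 0.007]
contact_force: [-4.4, 3.7, -4.4]
width: 0.0237
```

Emit:
drive_tool(
  steps=[
    [[0,0,0,0],[0,0,0,0],[0,0,0,0],[0,0,0,0],[0,0,0,0],[0,0,0,0],[0,0,0,0],[0,0,0,0],[0,0,0,0],[0,0,0,0]],
  ],
  claw=0.2,
)

```text
time_s: 17.5
tcp_pos: [0.5423, 0.0035, 0.2203]
eef_rot: [3.142, -0.015, -0.0]
contact_force: [-0.2, 0.3, -0.9]
width: 0.0531
```

Run:
```python
from meas import *
s=readout.read_state(); print(s["tcp_pos"],s["contact_force"],s["width"])
for i in range(2):
    b=vision.camera("side"); m=measure(b); print(m["arm"],m["lid"],m["sl"],m["nl"])
cv2.imwrite("pics/s4full.png",b)
```

```text
[0.5423 0.0035 0.2203] [-0.1621  0.2653 -0.8569] 0.05312573138387742
43.4385441983783 43.54366408755851 0.10797928677482521 40
43.42721026620875 43.55023745423451 0.09913933797085646 40
```

Standing free, the lid reads 43.55° against the arm's 43.43°. I'll retract upwards and then aside, and check with both cameras.

Emit:
drive_tool(
  steps=[
    [[0,0,-1,0],[0,0,-2,0],[0,0,-2,0],[0,0,-2,0],[0,0,-2,0],[-2,0,-1,0],[-2,3,0,0],[-2,4,0,0],[-2,4,0,0],[-2,4,0,0]],
  ],
)

```text
time_s: 18.6
tcp_pos: [0.4401, -0.1467, 0.3215]
eef_rot: [3.141, -0.013, 0.002]
contact_force: [0.8, -1.1, -1.0]
width: 0.0531
```

Emit:
drive_tool(
  steps=[
    [[-1,4,0,0],[-1,4,0,0],[-1,4,0,0],[-1,4,0,0],[-1,4,0,0],[-1,4,0,0],[-1,4,0,0],[0,4,0,0],[0,4,0,0],[0,0,0,0]],
  ],
)

```text
time_s: 19.6
tcp_pos: [0.3665, -0.5091, 0.3199]
eef_rot: [3.14, -0.021, -0.001]
contact_force: [-0.4, 0.7, -0.2]
width: 0.0528
```

Run:
```python
from meas import *
s=readout.read_state(); print(s["time_s"],s["tcp_pos"],s["contact_force"])
b=vision.camera("side"); t=vision.camera("top"); m=measure(b); print(m["arm"],m["lid"],m["sl"],m["nl"])
cv2.imwrite("pics/s5full.png",b); cv2.imwrite("pics/t5full.png",t)
A=cv2.resize(b[150:290,270:430],None,fx=2.5,fy=2.5,interpolation=cv2.INTER_CUBIC)
B=cv2.resize(t[160:300,235:395],None,fx=2.5,fy=2.5,interpolation=cv2.INTER_CUBIC)
cv2.imwrite("pics/f5.png",np.hstack([A,B]))
```

```text
19.6 [ 0.3665 -0.5091  0.3199] [-0.3795  0.6778 -0.1864]
43.44656640326202 43.54492200079433 0.09828394418848958 40
```

View pics/f5.png

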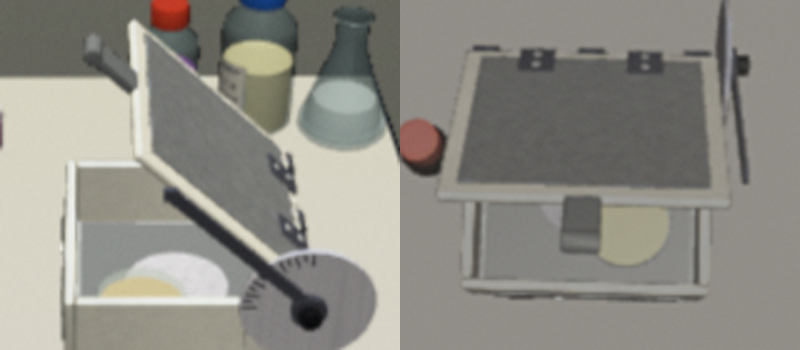

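The picture shows the lid standing parallel to the arm with the gripper clear and the dish and vial in place. As an independent check, I'll triangulate the lid's front-left corner and test whether anything else moved.

Run:
```python
from meas import *
def tri(us,ut):
    s=least_squares(lambda P:np.concatenate([proj("side",P)[0]-us,proj("top",P)[0]-ut]),[.5,0,.1]); return s.x
f=lambda c,o:(np.array(c)+.5)/2.5-.5+o
F=tri(f((135,22),(270,150)),f((41,197),(235,160))); B=np.array([.6539,.0943,.0785]); print("FL",F)
d=F-B; print("lid by corners",np.degrees(np.arctan2(d[2],-d[0])),np.linalg.norm(d))
# far lid edge slope, side image, model y=92 z=8
q=(f((135,22),(270,150)),f((278,150),(270,150))); m=(q[1][1]-q[0][1])/(q[1][0]-q[0][0]); print("far edge",slope_angle(m,0,92,8,-172,0))
for n,k in(("side","s5full"),("top","t5full")):
    a=cv2.absdiff(cv2.imread(f"pics/{n}0.png"),cv2.imread(f"pics/{k}.png")).max(2)
    for nm,(u,v,w,h) in dict(side=dict(tape=(215,300,58,45),box=(230,185,45,38)),top=dict(tape=(362,302,55,52),box=(176,303,50,48),vial=(228,203,25,30),arm=(364,192,14,44)))[n].items():
        print(n,nm,a[v:v+h,u:u+w].mean(),a[v:v+h,u:u+w].max())
m0=measure(cv2.imread("pics/side0.png"));print("arm at start",m0["arm"])
```

```text
FL [0.5342 0.0943 0.1921]
lid by corners 43.49097849198856 0.16504123046693417
far edge 44.433922654337444
side tape 33.79425287356322 42
side box 32.449122807017545 113
top tape 1.336013986013986 4
top box 1.1841666666666666 5
top vial 2.7333333333333334 97
top arm 2.11525974025974 21
arm at start 43.38348341956968
```

All checks agree: slope 43.5°, corner triangulation 43.5°, arm 43.4° now and at the start. The tape and box are unmoved in the top view. I'll hand it in.

```bash
python3 -c "
from station import manip; print(manip.job_done())"
```

```text
the job is handed in; nothing more can be done
None
```

The lid now stands on its own at about 43.5°, in line with the index arm at about 43.4°. I handed the job in at about 19.7 s. I gripped the pull tab, lifted past the arm's angle and let go. Two corrections against the spring-back took the lid from 40.8° to 42.1° and then 43.5°.

**Last checks, gripper withdrawn:**
- **Lid angle:** it read 43.55° just after release and 43.54° about two seconds later. Triangulating the lid's corners gave 43.5°. A cruder hand-picked line along the far edge gave 44.4°, about 1° off the others.
- **Index arm:** it read 43.4° at the start and at the end, so it did not move.
- **Tape and small box:** unchanged in the top view. In the side view they differed from the first picture by a mostly uniform brightness change. I took that as lighting, although the small-box area there also had a larger local difference that I did not trace.
- **Vial and dish:** I judged these in place by eye only. The lid's new position overlaps the vial's check area, and the dish was not measured.

**Disagreements along the way:**
- My first grip closed above the tab, because the fingertips sat about 2 cm higher than the stated tool frame implied. I went 22 mm lower and gripped again.
- The model overlay was offset by about 2 px, so I relied on line slopes rather than absolute position.

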